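# Pack the service caddy, leave the stray tools

### The arm

A 6-joint arm with a two-finger parallel gripper is mounted at the origin on the work surface. World frame = base frame: x ahead of the robot, y to its left, z up, the work surface at z = 0. Lengths are in m, angles in rad, forces in N, time in s.
With the tool pointing down it reaches from about 0.35 to 0.925 m from the base axis. Payload 6.4 kg.
Tool frame: the origin (TCP) lies between the finger pads; the fingertips stand 25 mm ahead of it and the grasp point (between the pads) lies 6 mm ahead of it; z points along the fingers, y is the line along which they close (so a half turn about z gives the same grasp; the last joint's range is limited). The gripper opens to 85 mm and grips with 20 to 120 N. Pads are 22 mm wide; open, the fingers measure 114 mm over their backs; the gripper's body (76 mm by 85 mm) begins 54 mm behind the grasp point. The pads swing forward as they close: fully open they stand 13 mm farther back than shut.
Start: joints at [-1.468, 0.245, 1.558, -0, 1.339, -0.174], TCP at [0.178, -0.625, 0.256] pointing down, gripper open.
Joint ranges: [-3.13, 3.13], [-1.02, 2.26], [0.13, 2.54], [-0.95, 4.09], [0.21, 2.88], [-2.74, 2.74]. Speed limits (rad/s): [2.57, 2.57, 3.14, 3.14, 3.14, 3.14].

### API

Orientations are given as [roll, pitch, yaw] about the fixed x, y, z axes, in that order (R = Rz(yaw) Ry(pitch) Rx(roll)).
In Python, from cell import get_state, grab_frame, close_job gives the robot as it stands.
- The arm moves only by the shell command python3 -m crank 'ROWS' [FORCE]. ROWS is JSON, a list of rows, each a list of 3 entries, a list of its own where there are three numbers: the shift along the tool's x, y, z as a fraction of full scale, then the turn, a rotation vector about the tool's x, y, z as a fraction of full scale, then the closure, from 0 (fully open) to 1 (shut). In form: [[[dx, dy, dz], [ax, ay, az], claw], ...]. A call has 1 to 8 rows; each row shifts and turns the commanded pose from where the row before left it, along the tool's axes as they then stand; what a row does not reach is not made up. Full scale, the value 1, is 0.03 m for a shift and 4 degrees for a turn. A row lasts 1/12 s, in which the tool goes at most 41.7 mm and 7.16 degrees, less where a joint would pass 70% of its speed; a pose out of reach is approached as far as the arm can. A call with a number of a shift or a turn outside -1 to 1 is refused whole. A call with a gripper value outside its range is refused whole. The fingers move at their own pace and stop on an object; FORCE is the grip in N (left out, the last holds). Time passes only in rows, so rows that do not move let the fingers close. It gives the time, the measured TCP pose, the force, the opening and the grip force at its end, in the units of the state.
- get_state(): the state, without advancing time (a new reading comes with each control period).
- grab_frame(name): name is "scene" or "top"; returns a dict with "frame" (420x560x3 uint8, blue, green, red), "intrinsics" (3x3 intrinsics, pixels), "k1" (the pictures are not rectified: a ray, as slopes to the right and down, at radius r is drawn at 1 + k1 r^2 times it, then the intrinsics apply), "position" and "orientation" of the camera in the world. Camera axes: x right, y down, z forward; pixel columns grow to the right and rows downward; lengths in m; the calibration is good to about 2 mm. A picture is of the moment at which its call begins. There is no depth.
- close_job(): hands the job in; it is judged then, once.
The state is a dict: "t": time; "joints": joint angles; "qd": joint speeds; "joint_torque": joint torques, N m; "eef_pos": TCP position; "ee_rot": TCP orientation; "ft_force": force on the tool from outside, world axes, zero at the start; "wrist_torque": the same for the moment, N m; "finger_gap": opening from 0.0 (shut) to 1.0 (fully open); "gripper_force": force on a finger pad.
Only numpy, scipy, OpenCV 4.12 (cv2) and the standard library are available. Lean on these libraries where they do the work, as an engineer would, in place of code of your own. Each camera call takes 0.05 s, during which the arm holds its last target. There are 200 camera calls.

### The job

Pack the four kit pieces into the caddy on the repair bench: lay the teal-handled screwdriver flat on the floor of the teal bin and the red-handled nut driver flat in the red bin, stand the chrome socket upright in the grey bin, and lay the brass collar flat in the yellow bin. The yellow-handled screwdriver and the black socket belong to another set: leave them undisturbed where they are.

Things in the scene. Friction and masses are not known exactly. Their poses are not given: they have to be found in the camera images.
- driver_teal: Stubby screwdriver, TEAL handle, loose, lying on the bench; kit piece. 92 mm long; origin at mid-length on its axis, 15 mm above what it lies on; x along the shaft towards the blade. Handle a 30 x 30 mm rounded square bar (does not roll), x = -46 to +14 mm: grip across it about x = -16 mm, near the centre of mass. Steel shaft 7 mm thick, x = +14 to +46 mm. About 70 g.
- driver_red: Stubby nut driver with a RED handle, loose, lying on the bench; belongs to the kit. Size, origin and axes exactly as the teal screwdriver (92 mm long, 30 mm square handle from x = -46 to +14 mm, grip it about x = -16 mm), but its shaft ends in a 13 mm round steel head (x = +30 to +46 mm). About 70 g.
- socket_chrome: Bright CHROME wrench socket, loose, standing upright on the bench; belongs to the kit. A round body 30 mm in diameter and 42 mm tall, with a small dark square drive hole in its top; origin at the centre of its underside, z up. About 120 g.
- collar: BRASS collar (a thick ring), loose, lying flat on the bench; belongs to the kit. 48 mm outside diameter, 24 mm bore, 24 mm tall; origin at the centre of its underside, z along the bore. About 200 g.
- driver_yellow: Look-alike that does NOT belong: stubby screwdriver with a YELLOW handle, same shape and size as the teal one, loose on the bench. To be left where it is.
- socket_black: Look-alike that does NOT belong: BLACK wrench socket, same shape and size as the chrome one (30 mm diameter, 42 mm tall), loose, upright on the bench. To be left where it is. (Two flat black rubber feet, 24 mm across and 12 mm high, and a dish of screws also lie about; they are no part of the job.)
- bin_teal: The TEAL bin, for the teal screwdriver: open square bin, 118 x 118 mm, 20 mm tall, walls and floor 3 mm (112 x 112 mm inside; a driver fits lying along a side or at a slant). One of four, two by two, 120 mm apart, in a black caddy fixed to the bench; order varies. Origin at the centre of its underside, 4 mm above the bench (inner floor at z = +3 mm of its frame); x, y along its sides, z up.
- bin_red: The RED bin, for the red nut driver: open square bin, 118 x 118 mm, 20 mm tall, walls and floor 3 mm (112 x 112 mm inside; a driver fits lying along a side or at a slant). One of four, two by two, 120 mm apart, in a black caddy fixed to the bench; order varies. Origin at the centre of its underside, 4 mm above the bench (inner floor at z = +3 mm of its frame); x, y along its sides, z up.
- bin_grey: The light GREY bin, for the chrome socket: open square bin, 118 x 118 mm, 20 mm tall, walls and floor 3 mm (112 x 112 mm inside; a driver fits lying along a side or at a slant). One of four, two by two, 120 mm apart, in a black caddy fixed to the bench; order varies. Origin at the centre of its underside, 4 mm above the bench (inner floor at z = +3 mm of its frame); x, y along its sides, z up.
- bin_yellow: The YELLOW bin, for the brass collar: open square bin, 118 x 118 mm, 20 mm tall, walls and floor 3 mm (112 x 112 mm inside; a driver fits lying along a side or at a slant). One of four, two by two, 120 mm apart, in a black caddy fixed to the bench; order varies. Origin at the centre of its underside, 4 mm above the bench (inner floor at z = +3 mm of its frame); x, y along its sides, z up.
There are look-alikes about, which are no part of the job. What is shaped like the bin_grey but pink is not meant.

How it is judged:
At the end, for the whole second after the job is handed in: Teal driver in teal bin, red in red, chrome socket in grey, collar in yellow: origin within 50 mm of bin centre along each side and 5 mm of its height resting on the floor, level or upright within 0.15 rad, at rest, released. Yellow driver and black socket within 20 mm of their starts (x of driver_teal in the frame of bin_teal between -0.05 and 0.05 m and y of driver_teal in the frame of bin_teal between -0.05 and 0.05 m and z of driver_teal in the frame of bin_teal between 0.013 and 0.023 m and angle between driver_teal's own x axis and vertical between 1.42 and 1.72 rad and linear speed of each of driver_teal, driver_red, socket_chrome, collar below 0.02 m/s and angular speed of each of driver_teal, driver_red, socket_chrome, collar below 0.2 rad/s and x of driver_red in the frame of bin_red between -0.05 and 0.05 m and y of driver_red in the frame of bin_red between -0.05 and 0.05 m and z of driver_red in the frame of bin_red between 0.013 and 0.023 m and angle between driver_red's own x axis and vertical between 1.42 and 1.72 rad and x of socket_chrome in the frame of bin_grey between -0.05 and 0.05 m and y of socket_chrome in the frame of bin_grey between -0.05 and 0.05 m and z of socket_chrome in the frame of bin_grey between -0.002 and 0.008 m and angle between each of socket_chrome, collar's own z axis and vertical below 0.15 rad and x of collar in the frame of bin_yellow between -0.05 and 0.05 m and y of collar in the frame of bin_yellow between -0.05 and 0.05 m and z of collar in the frame of bin_yellow between -0.002 and 0.008 m and distance of each of driver_yellow, socket_black from where it was at the start of the episode below 0.02 m); the robot touches nothing.
It fails at once if the yellow-handled screwdriver is moved by more than 20 mm (distance of driver_yellow from where it was at the start of the episode above 0.02 m).
It fails at once if the black socket is moved by more than 20 mm (distance of socket_black from where it was at the start of the episode above 0.02 m).
It also fails if it takes over 112 s, if anything falls off the work surface, if the arm or the gripper's body presses on something with over 40 N, if the wrist force passes 120 N, or if a joint passes its speed limit or range.

## Working session

There is one attempt and no reset: what is moved stays moved. The work goes in short steps, Python scripts to look and compute and a shell command to move; the robot and the scene stay as the last step left them, time stands still between calls to the robot, and variables do not carry over. Pictures are saved under pics/ and viewed, at most 14 in all, crops included, and the job is handed in when it is done.

```bash
mkdir -p pics; ls; python3 - <<'E'
from cell import *
import cv2
print(get_state())
for n in("scene","top"):
    f=grab_frame(n); cv2.imwrite(f"pics/{n}0.png",f["frame"]); print(n,{k:v for k,v in f.items() if k!="frame"})
E
```

```text
pics
{'t': 0.0, 'joints': array([-1.46807041e+00,  2.45805325e-01,  1.55902561e+00,  4.76182423e-06,
        1.33867152e+00, -1.74093579e-01]), 'qd': array([-5.87348979e-05, -6.94147569e-04,  1.68576717e-03,  4.76170527e-04,
       -2.31481711e-03,  1.93321370e-04]), 'joint_torque': array([-1.41644832e-03, -4.29515362e+01, -3.26129544e+01, -2.73034957e-04,
        5.38286258e-03,  7.02178582e-06]), 'eef_pos': array([ 0.17760132, -0.6247383 ,  0.25517963]), 'ee_rot': array([-3.13971252e+00, -3.35369489e-04,  2.76818079e-01]), 'ft_force': array([-0.22689987,  0.22989794, -0.09720657]), 'wrist_torque': array([ 0.02591231, -0.01189409, -0.0369367 ]), 'gripper_force': 0.0, 'finger_gap': 0.9979406113363813}
scene {'intrinsics': array([[434.99931851,   0.        , 284.07829903],
       [  0.        , 434.99931851, 208.13585833],
       [  0.        ,   0.        ,   1.        ]]), 'k1': -0.04582755906318887, 'position': array([ 1.00804751, -0.72916187,  0.82217947]), 'orientation': array([-2.30082270e+00, -4.48655978e-04,  6.21458433e-01])}
top {'intrinsics': array([[417.50034187,   0.        , 280.92139643],
       [  0.        , 417.50034187, 215.1062421 ],
       [  0.        ,   0.        ,   1.        ]]), 'k1': -0.1256413039318938, 'position': array([ 0.37093508, -0.01934402,  1.17121723]), 'orientation': array([-3.01598137, -0.01152399, -1.56328213])}
```

View pics/scene0.png

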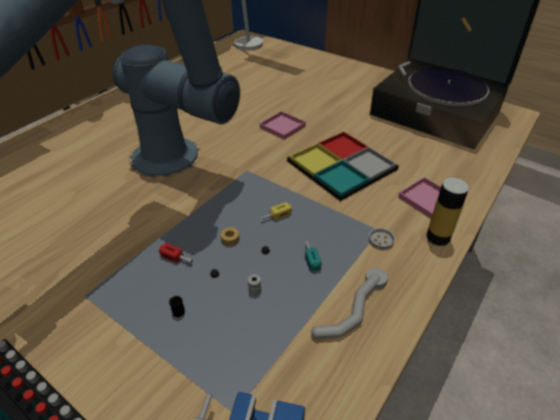

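View pics/top0.png

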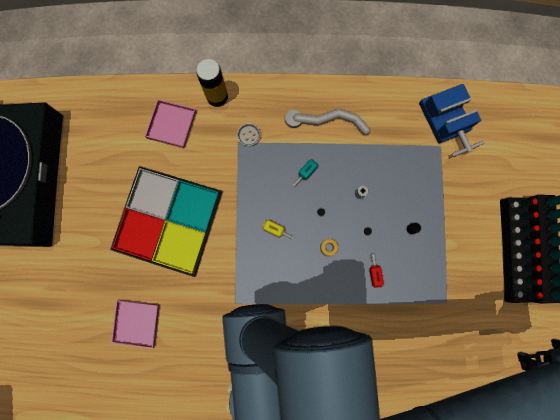

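The scene view shows the teal driver at (313,258), red driver (172,252), chrome socket (254,282), collar (230,236), yellow driver (281,211) and black socket (177,306). The rubber feet are at (214,272) and (265,250).
In the top view these are teal (308,170), red (376,272), chrome (362,191), collar (330,247), yellow (275,229), black socket (413,228) and feet (321,212), (368,231). The bins are grey (154,193), teal (194,206), red (139,234) and yellow (180,246), and the pink ones (171,123), (136,323) are decoys.

Confusable pairs:
- **Teal driver:** yellow driver, top (275,229).
- **Chrome socket:** black socket, top (413,228), and the feet.
- **Collar:** screw dish, top (249,135).
- **Grey bin:** the pink bins.

```bash
cat > h.py <<'E'
import numpy as np, cv2
from scipy.spatial.transform import Rotation as R
from cell import *
def ray(f,p):
    K=f["intrinsics"]; d=np.array([(p[0]-K[0,2])/K[0,0],(p[1]-K[1,2])/K[1,1]]); s=d.copy()
    for _ in range(8): s=d/(1+f["k1"]*(s@s))
    v=R.from_euler("xyz",f["orientation"]).apply([*s,1]); return f["position"],v/np.linalg.norm(v)
def atz(f,p,z):
    o,v=ray(f,p); return o+v*(z-o[2])/v[2]
def proj(f,P):
    c=R.from_euler("xyz",f["orientation"]).inv().apply(np.array(P)-f["position"]); s=c[:2]/c[2]; s=s*(1+f["k1"]*(s@s))
    K=f["intrinsics"]; return np.array([K[0,0]*s[0]+K[0,2],K[1,1]*s[1]+K[1,2]])
def tri(fa,pa,fb,pb):
    (o,v),(q,w)=ray(fa,pa),ray(fb,pb); s=np.linalg.lstsq(np.stack([v,-w],1),q-o,rcond=None)[0]
    a,b=o+s[0]*v,q+s[1]*w; return (a+b)/2,np.linalg.norm(a-b)
HSV={"teal":((80,120,40),(98,255,255)),"red":((172,150,60),(180,255,255)),"yellow":((22,150,80),(32,255,255)),"brass":((10,90,80),(23,255,255)),
 "redlo":((0,170,60),(5,255,255))}
def blobs(f,name,near,rad):
    h=cv2.cvtColor(f["frame"],cv2.COLOR_BGR2HSV); m=cv2.inRange(h,*HSV[name])
    if name=="red": m|=cv2.inRange(h,*HSV["redlo"])
    k=np.zeros_like(m); cv2.circle(k,near,rad,255,-1); m&=k
    n,l,s,c=cv2.connectedComponentsWithStats(m); 
    if n<2: return None
    i=1+np.argmax(s[1:,4]); pts=np.argwhere(l==i)[:,::-1].astype(float); return c[i],s[i,4],pts
E
python3 - <<'E'
from h import *
s,t=grab_frame("scene"),grab_frame("top")
for n,c,ps,pt,r in [("teal","teal",(313,258),(308,170),16),("red","red",(172,252),(376,272),16),("yel","yellow",(281,211),(275,229),16),("collar","brass",(230,236),(330,247),13),
  ("Bteal","teal",(342,178),(194,206),40),("Bred","red",(344,147),(139,234),40),("Byel","yellow",(316,161),(180,246),40)]:
    a,b=blobs(s,c,ps,r),blobs(t,c,pt,r); print(n,a[0].round(1),a[1],b[0].round(1),b[1],*[x.round(4) for x in tri(s,a[0],t,b[0])])
print("chrome", *tri(s,(254.5,278.5),t,(362.5,190.5))); print("black",*tri(s,(176,300),t,(414,228)))
for n,(x,y,w) in {"a":(255,195,140),}.items():
    cs=cv2.resize(s["frame"][195:325,140:335],None,fx=4,fy=4,interpolation=cv2.INTER_CUBIC); ct=cv2.resize(t["frame"][150:295,255:445],None,fx=4,fy=4,interpolation=cv2.INTER_CUBIC)
cv2.imwrite("pics/cs.png",cs); cv2.imwrite("pics/ct.png",ct)
E
```

```text
teal [312.9 258.9] 254 [307.8 168.9] 210 [ 0.6501 -0.107   0.015 ] 0.0001
red [170.2 250.9] 210 [376.6 276. ] 215 [ 0.3492 -0.2968  0.0208] 0.0
yel [280.  211.4] 56 [273.1 227.9] 207 [ 0.4808 -0.0104  0.0125] 0.0013
collar [229.4 234.2] 166 [328.9 246.9] 186 [ 0.4293 -0.1647  0.0191] 0.0007
Bteal [341.4 177.3] 984 [192.  205.5] 1780 [0.5423 0.2188 0.0151] 0.0011
Bred [342.5 144.9] 581 [138.2 234. ] 1715 [0.4602 0.3678 0.0193] 0.0011
Byel [312.6 155.5] 182 [178.4 246.7] 1781 [0.423  0.2474 0.0308] 0.0053
chrome [ 0.58516476 -0.25583461  0.04193055] 0.0022738546094625872
black [ 0.4813861  -0.40061686  0.03787818] 0.00013468097849831447
```

View pics/cs.png

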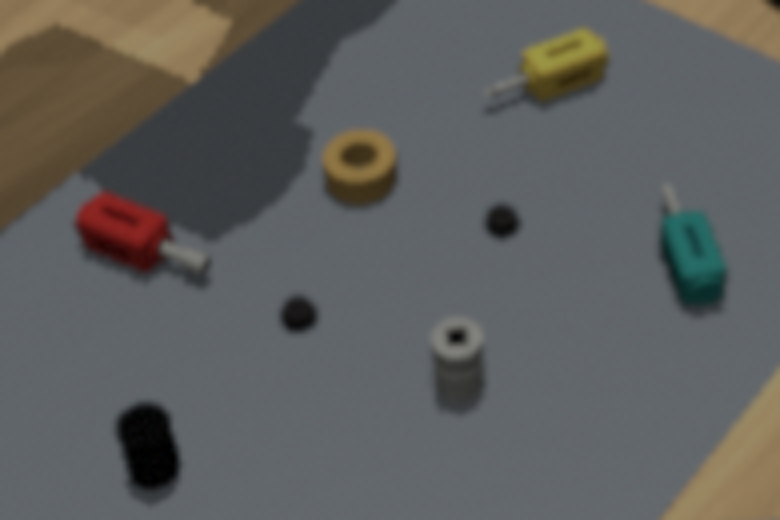

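View pics/ct.png

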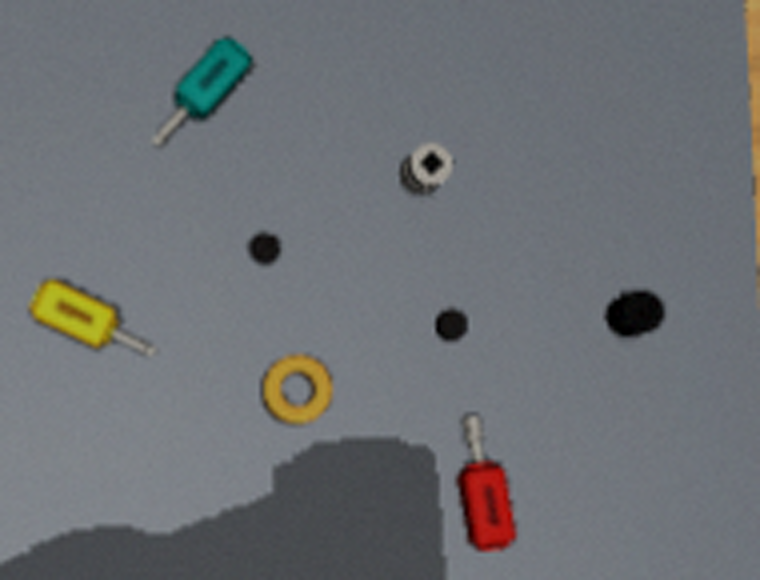

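The crops confirm the choices: teal handle slot at top (309,168), red slot (377.8,276.8), chrome top (363,190.8) with a square hole, and brass ring (329.5,247.2). Next I triangulate the tops and find the bin poses.

```bash
cat >> h.py <<'E'
def plan(x,y,z,yaw=None):
    st=get_state(); p=st["eef_pos"]; w=R.from_euler("xyz",st["ee_rot"]); y0=st["ee_rot"][2]
    d=np.array([x,y,z])-p
    if yaw is not None:
        dy=(yaw-y0+np.pi/2)%np.pi-np.pi/2
        print("pose",p.round(4),"yaw",round(y0,3),"turn az units(4deg)",round(-np.degrees(dy)/4,2),"alt",round(-np.degrees(dy-np.sign(dy)*np.pi)/4,2),"q6",st["joints"][5].round(2),"q1->",round(np.arctan2(y,x)-st["joints"][0],2))
        yy=y0+dy
    else: yy=y0
    M=R.from_euler("xyz",[np.pi,0,yy])
    print("shift units tool xyz (after turn):",(M.inv().apply(d)/0.03).round(2), "t",round(st["t"],2))
E
python3 - <<'E'
from h import *
s,t=grab_frame("scene"),grab_frame("top")
for n,a,b in [("teal slot",(313.75,254.75),(309,168)),("red slot",(171,248.5),(377.75,276.75)),("chrome top",(254.25,279.25),(363,190.75)),("collar top",(229.5,233.5),(329.5,247.25)),("teal tip",(307,242.5),(294.25,185.25)),("red tip",(191,260.5),(372.75,254.25))]:
    print(n,*[x.round(4) for x in tri(s,a,t,b)])
for n,p,tip,z in [("teal",(309,168),(294.25,185.25),.03),("red",(377.75,276.75),(372.75,254.25),.03)]:
    a,b=atz(t,p,z),atz(t,tip,.015); d=b-a; print(n,a.round(4),"axis yaw",np.arctan2(d[1],d[0]).round(3),"len",np.hypot(*d[:2]).round(4),"(expect .062)")
P=[]
for n,pt in [("teal",(194,206)),("red",(139,234)),("yellow",(180,246))]:
    b=blobs(t,n,pt,40); c=cv2.boxPoints(cv2.minAreaRect(b[2].astype(np.float32))); w=np.array([atz(t,q,.024) for q in c]); e=w[1]-w[0]; e2=w[2]-w[1]
    print("bin",n,w.mean(0).round(4),"sides",np.linalg.norm(e).round(3),np.linalg.norm(e2).round(3),"yaw",np.degrees(np.arctan2(e[1],e[0])).round(1)); P.append(w.mean(0)[:2])
print("grey est",(P[0]+P[1]-P[2]).round(4))
cv2.imwrite("pics/bt.png",cv2.resize(t["frame"][155:285,95:235],None,fx=4,fy=4,interpolation=cv2.INTER_CUBIC))
cv2.imwrite("pics/bs.png",cv2.resize(s["frame"][125:200,280:405],None,fx=6,fy=6,interpolation=cv2.INTER_CUBIC))
E
```

```text
teal slot [ 0.6502 -0.1079  0.031 ] 0.0038
red slot [ 0.3493 -0.296   0.029 ] 0.0055
chrome top [ 0.585  -0.2573  0.0405] 0.003
collar top [ 0.429  -0.1653  0.0218] 0.0027
teal tip [ 0.6045 -0.0674  0.0117] 0.0041
red tip [ 0.41   -0.2873  0.0164] 0.0018
teal [ 0.649  -0.1091  0.03  ] axis yaw 2.426 len 0.0619 (expect .062)
red [ 0.3474 -0.2978  0.03  ] axis yaw 0.153 len 0.0628 (expect .062)
bin teal [0.5421 0.2171 0.024 ] sides 0.122 0.121 yaw -16.2
bin red [0.46  0.368 0.024] sides 0.12 0.12 yaw -15.6
bin yellow [0.426  0.2523 0.024 ] sides 0.119 0.12 yaw -16.0
grey est [0.5761 0.3328]
```

View pics/bt.png

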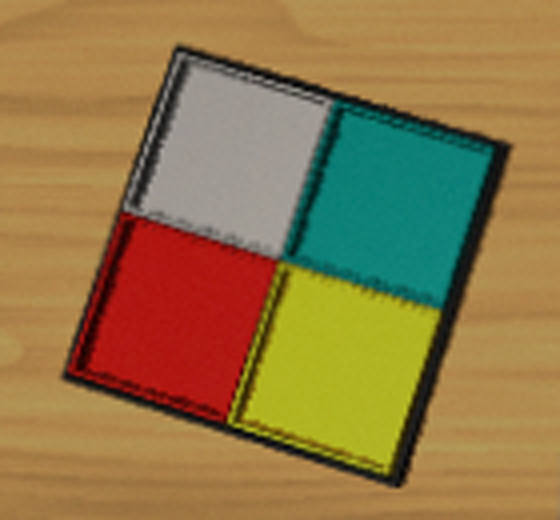

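View pics/bs.png

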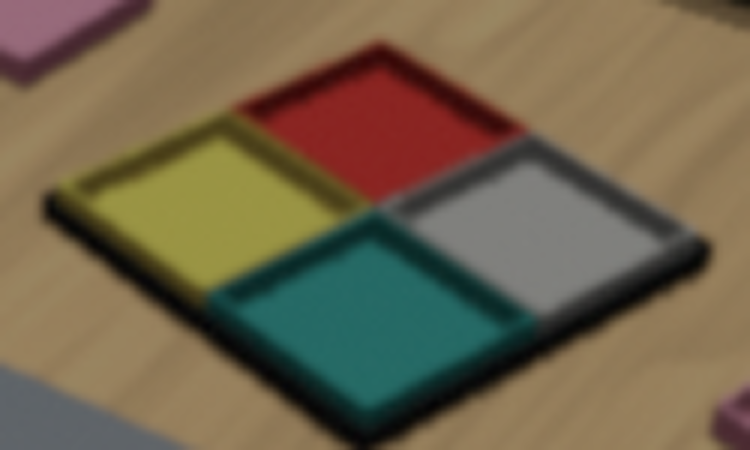

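```bash
python3 - <<'E'
from h import *
s,t=grab_frame("scene"),grab_frame("top")
print(tri(s,(342,160),t,(165.5,220.5)), "expect ~(.501,.2926,.024)")
plan(.6496,-.1085,.13,-.716)
E
python3 -m crank '[[[0,0,0],[0,0,1],0],[[0,0,0],[0,0,1],0],[[0,0,0],[0,0,1],0],[[0,0,0],[0,0,1],0],[[0,0,0],[0,0,1],0],[[0,0,0],[0,0,1],0],[[0,0,0],[0,0,1],0],[[0,0,0],[0,0,0],0]]' 40
python3 -c "
from h import *
plan(.6496,-.1085,.13,-.716)"
```

```text
(array([0.50009305, 0.29251694, 0.01819665]), np.float64(0.0038642909373241205)) expect ~(.501,.2926,.024)
pose [ 0.1776 -0.6252  0.2561] yaw 0.277 turn az units(4deg) 14.22 alt -30.78 q6 -0.17 q1-> 1.3
shift units tool xyz (after turn): [  0.56 -23.32   4.2 ] t 0.4
t: 1.07
eef_pos: [0.1776, -0.6252, 0.2562]
ee_rot: [-3.141, 0.0, -0.213]
ft_force: [-0.2, -0.2, -0.1]
finger_gap: 0.996
gripper_force: 0.0
pose [ 0.1776 -0.6252  0.2562] yaw -0.213 turn az units(4deg) 7.2 alt -37.8 q6 0.32 q1-> 1.3
shift units tool xyz (after turn): [  0.56 -23.32   4.21] t 1.07
```

```bash
python3 -m crank '[[[0,0,0],[0,0,0.9],0],[[0,0,0],[0,0,0.9],0],[[0,0,0],[0,0,0.9],0],[[0,0,0],[0,0,0.9],0],[[0,0,0],[0,0,0.9],0],[[0,0,0],[0,0,0.9],0],[[0,0,0],[0,0,0.9],0],[[0,0,0],[0,0,0.9],0]]' >/dev/null
python3 -m crank '[[[0,-0.5,0],[0,0,0],0],[[0,-1,0],[0,0,0],0],[[0,-1,0],[0,0,0],0],[[0,-1,0],[0,0,0],0],[[0,-1,0],[0,0,0],0],[[0,-1,0],[0,0,0],0],[[0,-1,0],[0,0,0],0],[[0,-1,0],[0,0,0],0]]'
python3 -m crank '[[[0,-1,0.2],[0,0,0],0],[[0,-1,0.2],[0,0,0],0],[[0,-1,0.2],[0,0,0],0],[[0,-1,0.2],[0,0,0],0],[[0,-1,0.2],[0,0,0],0],[[0,-1,0.2],[0,0,0],0],[[0,-1,0.2],[0,0,0],0],[[0,-1,0.2],[0,0,0],0]]'
python3 -c "
from h import *
plan(.6496,-.1085,.13,-.716)"
```

```text
t: 2.4
eef_pos: [0.3262, -0.4531, 0.2563]
ee_rot: [-3.141, -0.0, -0.711]
ft_force: [-0.0, 0.0, -0.1]
finger_gap: 1.0
gripper_force: 0.0
t: 3.07
eef_pos: [0.4832, -0.2717, 0.2082]
ee_rot: [-3.141, -0.0, -0.711]
ft_force: [1.0, -0.6, 0.1]
finger_gap: 0.997
gripper_force: 0.0
pose [ 0.4832 -0.2717  0.2082] yaw -0.711 turn az units(4deg) 0.07 alt -44.93 q6 1.56 q1-> 0.55
shift units tool xyz (after turn): [ 0.62 -7.75  2.61] t 3.07
```

```bash
python3 -m crank '[[[0.1,-1,0.4],[0,0,0],0],[[0.1,-1,0.4],[0,0,0],0],[[0.1,-1,0.4],[0,0,0],0],[[0.1,-1,0.4],[0,0,0],0],[[0.1,-1,0.4],[0,0,0],0],[[0.1,-1,0.4],[0,0,0],0],[[0,-0.8,0.1],[0,0,0],0],[[0,0,0],[0,0,0],0]]'
python3 - <<'E'
from h import *
plan(.6496,-.1085,.032,-.716)
t=grab_frame("top"); cv2.imwrite("pics/t1.png",cv2.resize(t["frame"][110:290,190:430],None,fx=3,fy=3,interpolation=cv2.INTER_CUBIC))
E
```

```text
t: 3.73
eef_pos: [0.6307, -0.1272, 0.1319]
ee_rot: [-3.141, 0.002, -0.707]
ft_force: [0.0, -0.7, -0.3]
finger_gap: 0.999
gripper_force: 0.0
pose [ 0.6307 -0.1272  0.1319] yaw -0.707 turn az units(4deg) 0.13 alt -44.87 q6 1.9 q1-> 0.21
shift units tool xyz (after turn): [ 0.07 -0.89  3.33] t 3.73
```

View pics/t1.png

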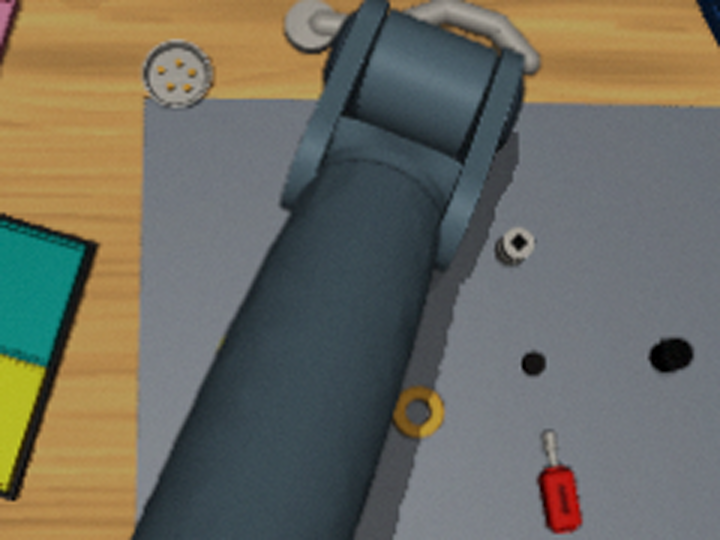

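The arm hides the target in the top view, so I'll use the scene camera for close looks.

```bash
python3 -m crank '[[[0,0,0],[0,0,0],0],[[0,0,0],[0,0,0],0]]'
python3 - <<'E'
from h import *
plan(.6496,-.1085,.032,-.716)
t=grab_frame("scene"); u,v=map(int,proj(t,[.65,-.108,.03])); cv2.imwrite("pics/s1.png",cv2.resize(t["frame"][v-60:v+40,u-70:u+70],None,fx=5,fy=5,interpolation=cv2.INTER_CUBIC))
E
```

```text
t: 3.95
eef_pos: [0.6292, -0.1321, 0.1338]
ee_rot: [3.142, -0.0, -0.714]
ft_force: [-0.4, -0.4, 0.4]
finger_gap: 0.997
gripper_force: 0.0
pose [ 0.6292 -0.1321  0.1338] yaw -0.714 turn az units(4deg) 0.03 alt -44.97 q6 1.9 q1-> 0.22
shift units tool xyz (after turn): [-0.   -1.04  3.39] t 3.95
```

View pics/s1.png

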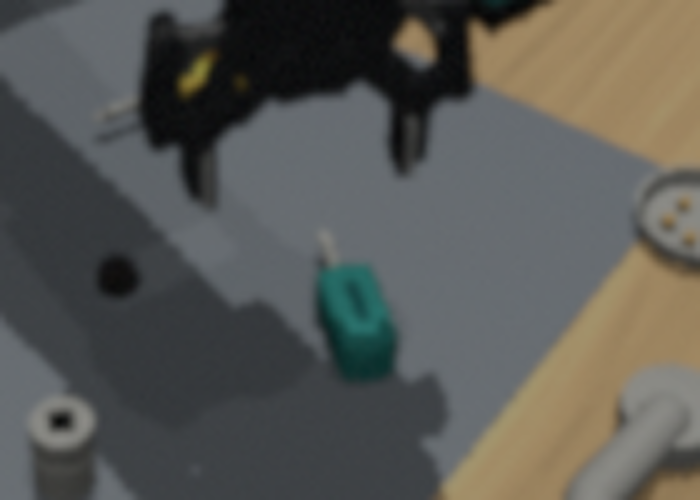

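The scene crop shows the open fingers straddling the line to the teal handle (350,310 in the crop), clear of the neighbours. Next I shift 31 mm in y and descend.

```bash
python3 -m crank '[[[0,-0.5,0],[0,0,0],0],[[0,-0.54,0],[0,0,0],0],[[0,0,0.7],[0,0,0],0],[[0,0,0.7],[0,0,0],0],[[0,0,0.7],[0,0,0],0],[[0,0,0.7],[0,0,0],0],[[0,0,0],[0,0,0],0],[[0,0,0],[0,0,0],0]]'
python3 -c "
from h import *
plan(.6496,-.1085,.032,-.716)"
```

```text
t: 4.67
eef_pos: [0.6497, -0.1073, 0.0483]
ee_rot: [3.141, 0.002, -0.714]
ft_force: [-0.2, -0.8, 0.9]
finger_gap: 1.003
gripper_force: 0.0
pose [ 0.6497 -0.1073  0.0483] yaw -0.714 turn az units(4deg) 0.03 alt -44.97 q6 1.95 q1-> 0.17
shift units tool xyz (after turn): [0.02 0.03 0.54] t 4.67
```

```bash
python3 -m crank '[[[0,0,0.27],[0,0,0],0],[[0,0,0.27],[0,0,0],0],[[0,0,0],[0,0,0],1],[[0,0,0],[0,0,0],1],[[0,0,0],[0,0,0],1],[[0,0,0],[0,0,0],1],[[0,0,0],[0,0,0],1],[[0,0,0],[0,0,0],1]]' 40
python3 -m crank '[[[0,0,0],[0,0,0],1],[[0,0,0],[0,0,0],1],[[0,0,0],[0,0,0],1],[[0,0,0],[0,0,0],1],[[0,0,-0.3],[0,0,0],1],[[0,0,-0.8],[0,0,0],1],[[0,0,-1],[0,0,0],1],[[0,0,-1],[0,0,0],1]]' 40
python3 -c "
from h import *
plan(.5575,.2127,.13,-.28)"
```

```text
t: 5.33
eef_pos: [0.6506, -0.1084, 0.0338]
ee_rot: [-3.141, -0.001, -0.715]
ft_force: [1.0, -0.1, 1.9]
finger_gap: 0.341
gripper_force: 40.7
t: 6.0
eef_pos: [0.6487, -0.1077, 0.1257]
ee_rot: [3.14, 0.004, -0.715]
ft_force: [1.2, -0.9, -0.7]
finger_gap: 0.342
gripper_force: 40.5
pose [ 0.6487 -0.1077  0.1257] yaw -0.715 turn az units(4deg) -6.22 alt 38.78 q6 1.95 q1-> 0.7
shift units tool xyz (after turn): [-5.87 -9.42 -0.14] t 6.0
```

Gripped (opening is about 29 mm, matching the 30 mm handle). Next: turn, then carry.

```bash
python3 -m crank '[[[0,0,0],[0,0,-0.9],1],[[0,0,0],[0,0,-0.9],1],[[0,0,0],[0,0,-0.9],1],[[0,0,0],[0,0,-0.9],1],[[0,0,0],[0,0,-0.9],1],[[0,0,0],[0,0,-0.9],1],[[0,0,0],[0,0,-0.8],1],[[0,0,0],[0,0,0],1]]'
python3 -m crank '[[[-0.3,-0.48,0],[0,0,0],1],[[-0.5,-0.8,0],[0,0,0],1],[[-0.5,-0.8,0],[0,0,0],1],[[-0.5,-0.8,0],[0,0,0],1],[[-0.5,-0.8,0],[0,0,0],1],[[-0.5,-0.8,0],[0,0,0],1],[[-0.5,-0.8,0],[0,0,0],1],[[-0.5,-0.8,0],[0,0,0],1]]'
python3 -m crank '[[[-0.5,-0.8,0],[0,0,0],1],[[-0.5,-0.8,0],[0,0,0],1],[[-0.5,-0.8,0],[0,0,0],1],[[-0.5,-0.8,0],[0,0,0],1],[[0,0,0],[0,0,0],1],[[0,0,0],[0,0,0],1],[[0,0,0],[0,0,0],1]]'
python3 -c "
from h import *
plan(.5575,.2127,.045,-.28)"
```

```text
t: 6.67
eef_pos: [0.6494, -0.1079, 0.1256]
ee_rot: [-3.141, 0.002, -0.281]
ft_force: [-0.3, 0.6, -0.1]
finger_gap: 0.341
gripper_force: 40.5
t: 7.33
eef_pos: [0.5899, 0.1007, 0.1259]
ee_rot: [3.142, 0.001, -0.283]
ft_force: [0.7, 0.6, -0.7]
finger_gap: 0.34
gripper_force: 40.5
t: 7.92
eef_pos: [0.5599, 0.2078, 0.126]
ee_rot: [3.141, 0.0, -0.282]
ft_force: [-0.7, 0.8, -0.9]
finger_gap: 0.345
gripper_force: 40.5
pose [0.5599 0.2078 0.126 ] yaw -0.282 turn az units(4deg) -0.03 alt 44.97 q6 2.02 q1-> 0.2
shift units tool xyz (after turn): [-0.12 -0.14  2.7 ] t 7.92
```

```bash
python3 -m crank '[[[-0.12,-0.14,0.6],[0,0,0],1],[[0,0,0.7],[0,0,0],1],[[0,0,0.7],[0,0,0],1],[[0,0,0.5],[0,0,0],1],[[0,0,0.25],[0,0,0],1],[[0,0,0.05],[0,0,0],1],[[0,0,0],[0,0,0],1],[[0,0,0],[0,0,0],1]]'
python3 - <<'E'
from h import *
plan(.5575,.2127,.041,-.28)
t=grab_frame("scene"); u,v=map(int,proj(t,[.55,.21,.03])); cv2.imwrite("pics/s2.png",cv2.resize(t["frame"][v-60:v+40,u-70:u+70],None,fx=5,fy=5,interpolation=cv2.INTER_CUBIC))
E
```

```text
t: 8.58
eef_pos: [0.5587, 0.2123, 0.0427]
ee_rot: [-3.141, -0.001, -0.283]
ft_force: [-0.1, 0.5, 0.2]
finger_gap: 0.342
gripper_force: 40.8
pose [0.5587 0.2123 0.0427] yaw -0.283 turn az units(4deg) -0.04 alt 44.96 q6 2.03 q1-> 0.19
shift units tool xyz (after turn): [-0.04 -0.    0.06] t 8.58
```

View pics/s2.png

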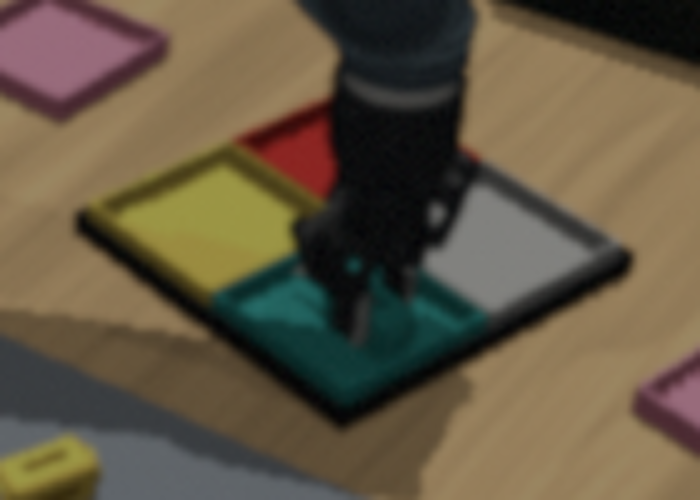

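The scene crop shows the driver held inside the teal bin, with the gripper at (350,310) in the crop and clear of the walls. Now I release and lift, then head for the red driver.

```bash
python3 -m crank '[[[0,0,0.04],[0,0,0],1],[[0,0,0],[0,0,0],0.45],[[0,0,0],[0,0,0],0.45],[[0,0,0],[0,0,0],0.45],[[0,0,-0.4],[0,0,0],0.45],[[0,0,-0.9],[0,0,0],0.45],[[0,0,-1],[0,0,0],0.45],[[0,0,-1],[0,0,0],0.45]]'
python3 -m crank '[[[0,0,0],[0,0,-0.9],0],[[0,0,0],[0,0,-0.9],0],[[0,0,0],[0,0,-0.9],0],[[0,0,0],[0,0,-0.9],0],[[0,0,0],[0,0,-0.9],0],[[0,0,0],[0,0,-0.9],0],[[0,0,0],[0,0,-0.8],0],[[0,0,0],[0,0,0],0]]'
python3 -c "
from h import *
plan(.3483,-.297,.13,.153)"
```

```text
t: 9.3
eef_pos: [0.5577, 0.2127, 0.1416]
ee_rot: [3.141, 0.0, -0.282]
ft_force: [1.0, 0.2, -0.4]
finger_gap: 0.55
gripper_force: 0.0
t: 9.97
eef_pos: [0.5582, 0.2128, 0.141]
ee_rot: [-3.142, -0.001, 0.152]
ft_force: [-0.2, 0.3, -1.2]
finger_gap: 0.998
gripper_force: 0.0
pose [0.5582 0.2128 0.141 ] yaw 0.152 turn az units(4deg) -0.01 alt 44.99 q6 1.59 q1-> -0.88
shift units tool xyz (after turn): [-9.51 15.73  0.37] t 9.97
```

```bash
python3 -m crank '[[[-0.4,0.6,0],[0,0,0],0],[[-0.6,0.95,0],[0,0,0],0],[[-0.6,0.95,0],[0,0,0],0],[[-0.6,0.95,0],[0,0,0],0],[[-0.6,0.95,0],[0,0,0],0],[[-0.6,0.95,0],[0,0,0],0],[[-0.6,0.95,0],[0,0,0],0],[[-0.6,0.95,0],[0,0,0],0]]' >/dev/null
python3 -m crank '[[[-0.6,0.95,0],[0,0,0],0],[[-0.6,0.95,0],[0,0,0],0],[[-0.6,0.95,0],[0,0,0],0],[[-0.6,0.95,0],[0,0,0],0],[[-0.6,0.95,0],[0,0,0],0],[[-0.6,0.95,0],[0,0,0],0],[[0,0,0],[0,0,0],0],[[0,0,0],[0,0,0],0]]'
python3 -c "
from h import *
plan(.3483,-.297,.032,.153)"
```

```text
t: 11.3
eef_pos: [0.373, -0.2099, 0.1407]
ee_rot: [3.141, -0.001, 0.146]
ft_force: [-0.3, -0.9, -0.1]
finger_gap: 1.001
gripper_force: 0.0
pose [ 0.373  -0.2099  0.1407] yaw 0.146 turn az units(4deg) -0.1 alt 44.9 q6 0.65 q1-> 0.07
shift units tool xyz (after turn): [-1.26  2.75  3.62] t 11.3
```

```bash
python3 -m crank '[[[-0.4,0.9,0],[0,0,-0.1],0],[[-0.45,0.95,0],[0,0,0],0],[[-0.41,0.9,0],[0,0,0],0],[[0,0,0.7],[0,0,0],0],[[0,0,0.7],[0,0,0],0],[[0,0,0.7],[0,0,0],0],[[0,0,0],[0,0,0],0],[[0,0,0],[0,0,0],0]]'
python3 - <<'E'
from h import *
plan(.3483,-.297,.034,.153)
t=grab_frame("scene"); u,v=map(int,proj(t,[.35,-.297,.03])); cv2.imwrite("pics/s3.png",cv2.resize(t["frame"][v-60:v+40,u-70:u+70],None,fx=5,fy=5,interpolation=cv2.INTER_CUBIC))
E
```

```text
t: 11.97
eef_pos: [0.3488, -0.2943, 0.0764]
ee_rot: [-3.139, 0.001, 0.159]
ft_force: [-0.0, 0.8, -0.3]
finger_gap: 1.001
gripper_force: 0.0
pose [ 0.3488 -0.2943  0.0764] yaw 0.159 turn az units(4deg) 0.09 alt -44.91 q6 0.46 q1-> 0.24
shift units tool xyz (after turn): [-0.03  0.09  1.41] t 11.97
```

View pics/s3.png

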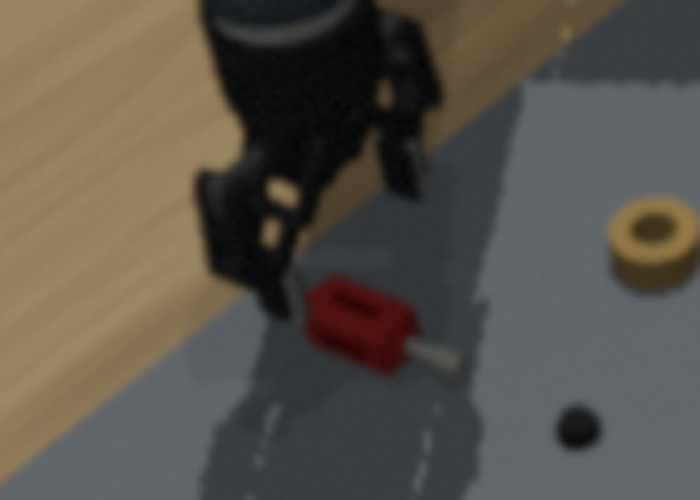

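Fingers are spread either side of the red handle (360,320 in the crop). Now I descend, grip and lift.

```bash
python3 -m crank '[[[0,0.09,0.5],[0,0,0],0],[[0,0,0.5],[0,0,0],0],[[0,0,0.4],[0,0,0],0],[[0,0,0],[0,0,0],0],[[0,0,0],[0,0,0],1],[[0,0,0],[0,0,0],1],[[0,0,0],[0,0,0],1],[[0,0,0],[0,0,0],1]]' 40
python3 -m crank '[[[0,0,0],[0,0,0],1],[[0,0,0],[0,0,0],1],[[0,0,0],[0,0,0],1],[[0,0,0],[0,0,0],1],[[0,0,-0.3],[0,0,0],1],[[0,0,-0.8],[0,0,0],1],[[0,0,-1],[0,0,0],1],[[0,0,-1],[0,0,0],1]]' 40
python3 -m crank '[[[0,0,0],[0,0,0.9],1],[[0,0,0],[0,0,0.9],1],[[0,0,0],[0,0,0.9],1],[[0,0,0],[0,0,0.9],1],[[0,0,0],[0,0,0.9],1],[[0,0,0],[0,0,0.9],1],[[0,0,0],[0,0,0.8],1],[[0,0,0],[0,0,0],1]]'
python3 -c "
from h import *
plan(.4446,.3724,.13,-.28)"
```

```text
t: 12.68
eef_pos: [0.3498, -0.2991, 0.036]
ee_rot: [3.14, -0.001, 0.158]
ft_force: [-0.8, -0.3, -0.2]
finger_gap: 0.454
gripper_force: 0.0
t: 13.35
eef_pos: [0.3486, -0.2976, 0.1286]
ee_rot: [-3.139, 0.001, 0.158]
ft_force: [0.2, -1.2, -0.4]
finger_gap: 0.342
gripper_force: 40.3
t: 14.02
eef_pos: [0.349, -0.2982, 0.128]
ee_rot: [-3.141, 0.0, -0.276]
ft_force: [-0.1, -0.2, -0.6]
finger_gap: 0.341
gripper_force: 40.3
pose [ 0.349  -0.2982  0.128 ] yaw -0.276 turn az units(4deg) 0.06 alt -44.94 q6 0.89 q1-> 1.65
shift units tool xyz (after turn): [ -3.11 -22.36  -0.07] t 14.02
```

```bash
python3 -m crank '[[[0,-0.5,0],[0,0,0],1],[[0,-1,0],[0,0,0],1],[[0,-1,0],[0,0,0],1],[[0,-1,0],[0,0,0],1],[[0,-1,0],[0,0,0],1],[[0,-1,0],[0,0,0],1],[[0,-1,0],[0,0,0],1],[[0,-1,0],[0,0,0],1]]' >/dev/null
python3 -m crank '[[[0,-1,0],[0,0,0],1],[[0,-1,0],[0,0,0],1],[[0,-1,0],[0,0,0],1],[[-0.3,-0.9,0],[0,0,0],1],[[-0.3,-0.9,0],[0,0,0],1],[[-0.3,-0.9,0],[0,0,0],1],[[-0.3,-0.9,0],[0,0,0],1],[[-0.3,-0.9,0],[0,0,0],1]]'
python3 -m crank '[[[-0.3,-0.9,0],[0,0,0],1],[[-0.3,-0.9,0],[0,0,0],1],[[-0.3,-0.9,0],[0,0,0],1],[[-0.3,-0.9,0],[0,0,0],1],[[-0.3,-0.9,0],[0,0,0],1],[[0,0,0],[0,0,0],1],[[0,0,0],[0,0,0],1],[[0,0,0],[0,0,0],1]]'
python3 -c "
from h import *
plan(.4446,.3724,.0435,-.28)"
```

```text
t: 15.35
eef_pos: [0.4275, 0.1483, 0.1281]
ee_rot: [3.142, -0.0, -0.273]
ft_force: [1.6, -0.3, -0.0]
finger_gap: 0.345
gripper_force: 40.3
t: 16.02
eef_pos: [0.421, 0.2886, 0.1277]
ee_rot: [3.141, 0.0, -0.274]
ft_force: [0.4, -1.0, -0.6]
finger_gap: 0.341
gripper_force: 40.3
pose [0.421  0.2886 0.1277] yaw -0.274 turn az units(4deg) 0.09 alt -44.91 q6 2.22 q1-> 0.32
shift units tool xyz (after turn): [-0.01 -2.9   2.81] t 16.02
```

```bash
python3 -m crank '[[[0,-0.8,0],[0,0,0],1],[[0,-0.8,0],[0,0,0],1],[[0,-0.8,0],[0,0,0],1],[[0,-0.5,0],[0,0,0],1],[[0,0,0.5],[0,0,0],1],[[0,0,0.5],[0,0,0],1],[[0,0,0],[0,0,0],1],[[0,0,0],[0,0,0],1]]'
python3 - <<'E'
from h import *
plan(.4446,.3724,.0435,-.28)
E
```

```text
t: 16.68
eef_pos: [0.4445, 0.3713, 0.0971]
ee_rot: [3.14, 0.002, -0.276]
ft_force: [0.1, 0.2, -0.8]
finger_gap: 0.344
gripper_force: 40.4
pose [0.4445 0.3713 0.0971] yaw -0.276 turn az units(4deg) 0.06 alt -44.94 q6 2.35 q1-> 0.2
shift units tool xyz (after turn): [-0.01 -0.04  1.79] t 16.68
```

```bash
python3 -m crank '[[[0,0,0.5],[0,0,0],1],[[0,0,0.6],[0,0,0],1],[[0,0,0.5],[0,0,0],1],[[0,0,0.19],[0,0,0],1],[[0,0,0],[0,0,0],1],[[0,0,0],[0,0,0],1]]'
python3 -m crank '[[[0,0,0.03],[0,0,0],1],[[0,0,0],[0,0,0],0.45],[[0,0,0],[0,0,0],0.45],[[0,0,0],[0,0,0],0.45],[[0,0,-0.4],[0,0,0],0.45],[[0,0,-0.9],[0,0,0],0.45],[[0,0,-1],[0,0,0],0.45],[[0,0,-1],[0,0,0],0.45]]'
python3 -c "
from h import *
plan(.429,-.165,.13,-.28)"
```

```text
t: 17.18
eef_pos: [0.4457, 0.3728, 0.0454]
ee_rot: [-3.141, -0.001, -0.275]
ft_force: [0.5, -0.5, -0.6]
finger_gap: 0.34
gripper_force: 40.4
t: 17.85
eef_pos: [0.4446, 0.3726, 0.144]
ee_rot: [3.141, 0.0, -0.275]
ft_force: [1.0, 0.3, -0.9]
finger_gap: 0.546
gripper_force: 0.0
pose [0.4446 0.3726 0.144 ] yaw -0.275 turn az units(4deg) 0.08 alt -44.92 q6 2.35 q1-> -0.87
shift units tool xyz (after turn): [ 4.45 17.37  0.47] t 17.85
```

```bash
python3 -m crank '[[[0.3,0.6,0],[0,0,0],0],[[0.4,1,0],[0,0,0],0],[[0.4,1,0],[0,0,0],0],[[0.4,1,0],[0,0,0],0],[[0.4,1,0],[0,0,0],0],[[0.4,1,0],[0,0,0],0],[[0.4,1,0],[0,0,0],0],[[0.4,1,0],[0,0,0],0]]' >/dev/null
python3 -m crank '[[[0.2,1,0],[0,0,0],0],[[0.2,1,0],[0,0,0],0],[[0.2,1,0],[0,0,0],0],[[0.2,1,0],[0,0,0],0],[[0.2,1,0],[0,0,0],0],[[0.1,1,0],[0,0,0],0],[[0.1,1,0],[0,0,0],0],[[0,1,0],[0,0,0],0]]' >/dev/null
python3 -m crank '[[[0,0,0],[0,0,0],0],[[0,0,0],[0,0,0],0],[[0,0,0],[0,0,0],0]]'
python3 - <<'E'
from h import *
plan(.429,-.165,.034,-.28)
t=grab_frame("top"); cv2.imwrite("pics/t4.png",cv2.resize(t["frame"][140:300,90:290],None,fx=3.7,fy=3.7,interpolation=cv2.INTER_CUBIC))
E
```

```text
t: 19.43
eef_pos: [0.4422, -0.1124, 0.1429]
ee_rot: [-3.141, -0.001, -0.275]
ft_force: [-0.4, -0.0, -0.2]
finger_gap: 0.996
gripper_force: 0.0
pose [ 0.4422 -0.1124  0.1429] yaw -0.275 turn az units(4deg) 0.07 alt -44.93 q6 1.35 q1-> 0.13
shift units tool xyz (after turn): [0.06 1.81 3.63] t 19.43
```

View pics/t4.png

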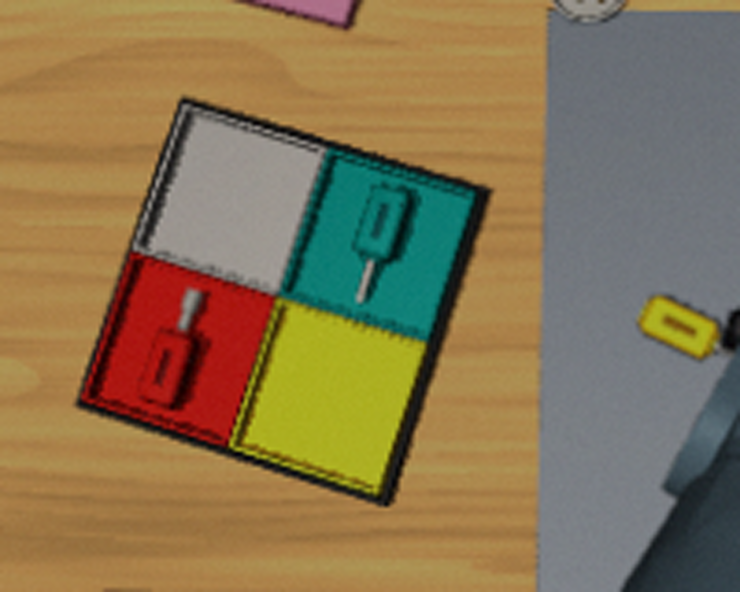

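Both drivers lie flat in their bins (teal at (380,235) in the crop, red at (175,350)), and the yellow driver is untouched. Now the collar.

```bash
python3 -m crank '[[[0.06,0.6,0],[0,0,0],0],[[0,0.7,0],[0,0,0],0],[[0,0.5,0],[0,0,0],0],[[0,0,0.6],[0,0,0],0],[[0,0,0.7],[0,0,0],0],[[0,0,0.6],[0,0,0],0],[[0,0,0],[0,0,0],0],[[0,0,0],[0,0,0],0]]'
python3 - <<'E'
from h import *
plan(.429,-.165,.029,-.28)
t=grab_frame("scene"); u,v=map(int,proj(t,[.429,-.165,.03])); cv2.imwrite("pics/s5.png",cv2.resize(t["frame"][v-60:v+40,u-70:u+70],None,fx=5,fy=5,interpolation=cv2.INTER_CUBIC))
E
```

```text
t: 20.15
eef_pos: [0.4289, -0.1638, 0.0848]
ee_rot: [-3.141, 0.002, -0.273]
ft_force: [0.6, 0.7, 0.4]
finger_gap: 1.005
gripper_force: 0.0
pose [ 0.4289 -0.1638  0.0848] yaw -0.273 turn az units(4deg) 0.1 alt -44.9 q6 1.23 q1-> 0.25
shift units tool xyz (after turn): [0.01 0.04 1.86] t 20.15
```

View pics/s5.png

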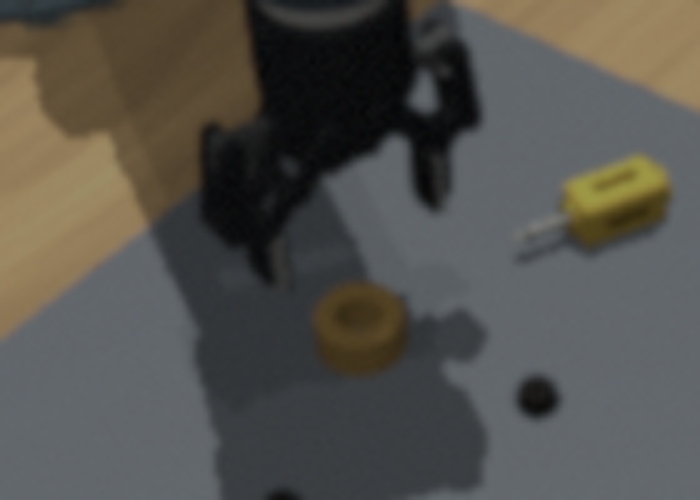

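The open fingers sit evenly either side of the collar (358,325 in the crop), and the yellow driver is clear. Now I descend, grip and lift.

```bash
python3 -m crank '[[[0,0.04,0.6],[0,0,0],0],[[0,0,0.6],[0,0,0],0],[[0,0,0.5],[0,0,0],0],[[0,0,0.16],[0,0,0],0],[[0,0,0],[0,0,0],0],[[0,0,0],[0,0,0],1],[[0,0,0],[0,0,0],1],[[0,0,0],[0,0,0],1]]' 50
python3 -m crank '[[[0,0,0],[0,0,0],1],[[0,0,0],[0,0,0],1],[[0,0,0],[0,0,0],1],[[0,0,0],[0,0,0],1]]' 50
python3 -m crank '[[[0,0,-0.3],[0,0,0],1],[[0,0,-0.8],[0,0,0],1],[[0,0,-1],[0,0,0],1],[[0,0,-1],[0,0,0],1],[[0,0,0],[0,0,0],1],[[0,0,0],[0,0,0],1]]' 50
python3 -c "
from h import *
plan(.426,.2523,.12,-.28)"
```

```text
t: 20.87
eef_pos: [0.4297, -0.1668, 0.0308]
ee_rot: [3.141, -0.002, -0.275]
ft_force: [-0.7, 0.5, -0.2]
finger_gap: 0.606
gripper_force: 0.0
t: 21.2
eef_pos: [0.4298, -0.1669, 0.0312]
ee_rot: [3.141, -0.002, -0.275]
ft_force: [-2.3, 2.0, 8.8]
finger_gap: 0.54
gripper_force: 50.3
t: 21.7
eef_pos: [0.43, -0.1671, 0.1249]
ee_rot: [3.14, -0.005, -0.275]
ft_force: [-0.6, 0.2, -1.9]
finger_gap: 0.539
gripper_force: 51.9
pose [ 0.43   -0.1671  0.1249] yaw -0.275 turn az units(4deg) 0.08 alt -44.92 q6 1.23 q1-> 1.15
shift units tool xyz (after turn): [ -3.99 -13.4    0.16] t 21.7
```

```bash
python3 -m crank '[[[-0.15,-0.5,0],[0,0,0],1],[[-0.29,-0.97,0],[0,0,0],1],[[-0.29,-0.97,0],[0,0,0],1],[[-0.29,-0.97,0],[0,0,0],1],[[-0.29,-0.97,0],[0,0,0],1],[[-0.29,-0.97,0],[0,0,0],1],[[-0.29,-0.97,0],[0,0,0],1],[[-0.29,-0.97,0],[0,0,0],1]]' >/dev/null
python3 -m crank '[[[-0.29,-0.97,0],[0,0,0],1],[[-0.29,-0.97,0],[0,0,0],1],[[-0.29,-0.97,0],[0,0,0],1],[[-0.29,-0.97,0],[0,0,0],1],[[-0.29,-0.97,0],[0,0,0],1],[[0,0,0],[0,0,0],1],[[0,0,0],[0,0,0],1],[[0,0,0],[0,0,0],1]]'
python3 - <<'E'
from h import *
plan(.426,.2523,.039,-.28)
t=grab_frame("scene"); u,v=map(int,proj(t,get_state()["eef_pos"])); cv2.imwrite("pics/s6.png",cv2.resize(t["frame"][v-50:v+50,u-70:u+70],None,fx=5,fy=5,interpolation=cv2.INTER_CUBIC))
E
```

```text
t: 23.03
eef_pos: [0.4218, 0.2134, 0.1213]
ee_rot: [3.14, 0.002, -0.274]
ft_force: [0.1, -0.3, -2.1]
finger_gap: 0.54
gripper_force: 52.1
pose [0.4218 0.2134 0.1213] yaw -0.274 turn az units(4deg) 0.08 alt -44.92 q6 2.07 q1-> 0.31
shift units tool xyz (after turn): [-0.22 -1.29  2.74] t 23.03
```

View pics/s6.png

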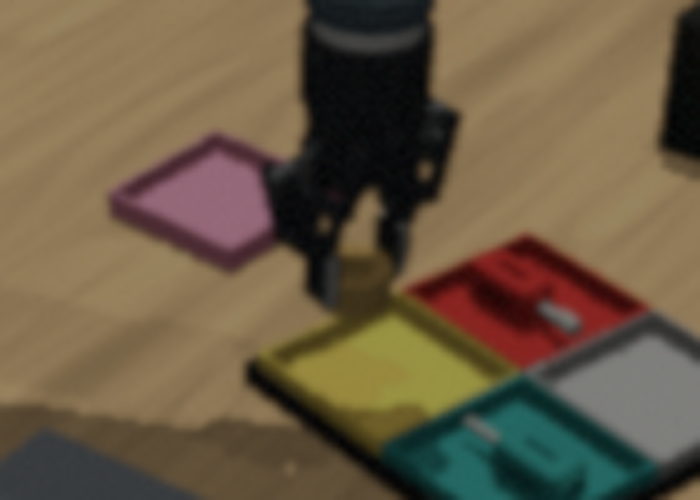

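The collar is held level at (365,270) in the crop, next to the yellow bin. Now I centre and lower it.

```bash
python3 -m crank '[[[-0.1,-0.6,0],[0,0,0],1],[[-0.12,-0.69,0],[0,0,0],1],[[0,0,0.6],[0,0,0],1],[[0,0,0.7],[0,0,0],1],[[0,0,0.7],[0,0,0],1],[[0,0,0.5],[0,0,0],1],[[0,0,0.12],[0,0,0],1],[[0,0,0],[0,0,0],1]]'
python3 -m crank '[[[0,0,0],[0,0,0],1],[[0,0,0],[0,0,0],1]]'
python3 -c "
from h import *
plan(.426,.2523,.039,-.28)"
```

```text
t: 23.75
eef_pos: [0.4261, 0.2515, 0.0426]
ee_rot: [3.14, 0.003, -0.276]
ft_force: [-0.3, -0.1, -0.8]
finger_gap: 0.54
gripper_force: 52.1
t: 23.92
eef_pos: [0.4281, 0.2527, 0.0451]
ee_rot: [-3.14, -0.002, -0.275]
ft_force: [-0.1, 0.4, -1.6]
finger_gap: 0.543
gripper_force: 52.1
pose [0.4281 0.2527 0.0451] yaw -0.275 turn az units(4deg) 0.07 alt -44.93 q6 2.15 q1-> 0.23
shift units tool xyz (after turn): [-0.06  0.03  0.2 ] t 23.92
```

```bash
python3 -m crank '[[[0,0,0.06],[0,0,0],1],[[0,0,0.06],[0,0,0],1],[[0,0,0.05],[0,0,0],1],[[0,0,0],[0,0,0],1],[[0,0,0],[0,0,0],1],[[0,0,0],[0,0,0],1]]'

```

```text
t: 24.42
eef_pos: [0.427, 0.2529, 0.0388]
ee_rot: [-3.142, -0.0, -0.275]
ft_force: [0.3, 0.5, -2.3]
finger_gap: 0.541
gripper_force: 52.1
```

```bash
python3 -m crank '[[[0,0,0.03],[0,0,0],1],[[0,0,0],[0,0,0],1],[[0,0,0],[0,0,0],0.28],[[0,0,0],[0,0,0],0.28],[[0,0,0],[0,0,0],0.28],[[0,0,-0.4],[0,0,0],0.28],[[0,0,-0.8],[0,0,0],0.28],[[0,0,-1],[0,0,0],0.28]]'
python3 -m crank '[[[0,0,-0.8],[0,0,0],0.2],[[0,0,-0.5],[0,0,0],0],[[0,0,0],[0,0,0],0],[[0,0,0],[0,0,0],0]]'
python3 -c "
from h import *
plan(.585,-.257,.15,-.28)"
```

```text
t: 25.08
eef_pos: [0.4255, 0.2523, 0.1036]
ee_rot: [3.139, 0.004, -0.275]
ft_force: [1.3, 0.3, 0.9]
finger_gap: 0.721
gripper_force: 0.0
t: 25.42
eef_pos: [0.4275, 0.253, 0.1441]
ee_rot: [-3.14, -0.002, -0.275]
ft_force: [-0.7, -0.4, -0.3]
finger_gap: 1.001
gripper_force: 0.0
pose [0.4275 0.253  0.1441] yaw -0.275 turn az units(4deg) 0.08 alt -44.92 q6 2.15 q1-> -0.72
shift units tool xyz (after turn): [ 9.74 14.89 -0.2 ] t 25.42
```

```bash
python3 -m crank '[[[0.35,0.5,0],[0,0,0],0],[[0.62,0.95,0],[0,0,0],0],[[0.62,0.95,0],[0,0,0],0],[[0.62,0.95,0],[0,0,0],0],[[0.62,0.95,0],[0,0,0],0],[[0.62,0.95,0],[0,0,0],0],[[0.62,0.95,0],[0,0,0],0],[[0.62,0.95,0],[0,0,0],0]]' >/dev/null
python3 -m crank '[[[0.62,0.95,0],[0,0,0],0],[[0.62,0.95,0],[0,0,0],0],[[0.62,0.95,0],[0,0,0],0],[[0.62,0.95,0],[0,0,0],0],[[0.62,0.95,0],[0,0,0],0],[[0.62,0.95,0],[0,0,0],0],[[0,0,0],[0,0,0],0],[[0,0,0],[0,0,0],0]]'
python3 -m crank '[[[0,0,0],[0,0,0],0]]' >/dev/null
python3 -c "
from h import *
plan(.585,-.257,.036,-.28)"
```

```text
t: 26.75
eef_pos: [0.5644, -0.1876, 0.141]
ee_rot: [-3.141, 0.003, -0.277]
ft_force: [-0.1, -0.1, -0.6]
finger_gap: 1.0
gripper_force: 0.0
pose [ 0.5641 -0.1857  0.1411] yaw -0.275 turn az units(4deg) 0.07 alt -44.93 q6 1.34 q1-> 0.1
shift units tool xyz (after turn): [1.33 2.09 3.5 ] t 26.83
```

```bash
python3 -m crank '[[[0.44,0.7,0],[0,0,0],0],[[0.45,0.7,0],[0,0,0],0],[[0.44,0.69,0],[0,0,0],0],[[0,0,0.6],[0,0,0],0],[[0,0,0.6],[0,0,0],0],[[0,0,0],[0,0,0],0],[[0,0,0],[0,0,0],0],[[0,0,0],[0,0,0],0]]'
python3 - <<'E'
from h import *
plan(.585,-.257,.036,-.28)
t=grab_frame("scene"); u,v=map(int,proj(t,[.585,-.257,.04])); cv2.imwrite("pics/s7.png",cv2.resize(t["frame"][v-60:v+40,u-70:u+70],None,fx=5,fy=5,interpolation=cv2.INTER_CUBIC))
E
```

```text
t: 27.5
eef_pos: [0.5868, -0.2568, 0.1074]
ee_rot: [-3.142, -0.0, -0.273]
ft_force: [0.3, 0.5, -0.2]
finger_gap: 0.998
gripper_force: 0.0
pose [ 0.5868 -0.2568  0.1074] yaw -0.273 turn az units(4deg) 0.1 alt -44.9 q6 1.25 q1-> 0.18
shift units tool xyz (after turn): [-0.05  0.02  2.38] t 27.5
```

View pics/s7.png

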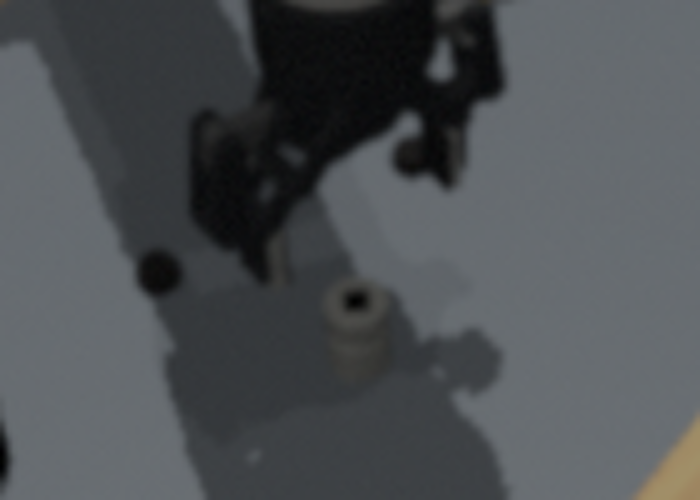

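Fingers straddle the chrome socket (358,310 in the crop). Now I descend, grip and lift.

```bash
python3 -m crank '[[[-0.05,0.02,0.6],[0,0,0],0],[[0,0,0.7],[0,0,0],0],[[0,0,0.7],[0,0,0],0],[[0,0,0.38],[0,0,0],0],[[0,0,0],[0,0,0],0],[[0,0,0],[0,0,0],0],[[0,0,0],[0,0,0],1],[[0,0,0],[0,0,0],1]]' 50
python3 -m crank '[[[0,0,0],[0,0,0],1],[[0,0,0],[0,0,0],1],[[0,0,0],[0,0,0],1],[[0,0,0],[0,0,0],1],[[0,0,0],[0,0,0],1],[[0,0,0],[0,0,0],1]]' 50
python3 -m crank '[[[0,0,-0.3],[0,0,0],1],[[0,0,-0.8],[0,0,0],1],[[0,0,-1],[0,0,0],1],[[0,0,-1],[0,0,0],1],[[0,0,-0.3],[0,0,0],1],[[0,0,0],[0,0,0],1],[[0,0,0],[0,0,0],1]]' 50
python3 -c "
from h import *
plan(.5761,.3328,.13,-.28)"
```

```text
t: 28.22
eef_pos: [0.5862, -0.2587, 0.0374]
ee_rot: [3.141, -0.003, -0.275]
ft_force: [0.0, -0.2, -0.2]
finger_gap: 0.748
gripper_force: 0.0
t: 28.72
eef_pos: [0.5856, -0.2584, 0.0364]
ee_rot: [3.141, -0.001, -0.275]
ft_force: [-1.1, 0.3, 4.7]
finger_gap: 0.333
gripper_force: 49.5
t: 29.3
eef_pos: [0.5846, -0.2577, 0.1367]
ee_rot: [-3.141, 0.001, -0.275]
ft_force: [-0.4, 0.5, -0.9]
finger_gap: 0.334
gripper_force: 49.4
pose [ 0.5846 -0.2577  0.1367] yaw -0.275 turn az units(4deg) 0.08 alt -44.92 q6 1.25 q1-> 1.12
shift units tool xyz (after turn): [ -5.71 -18.84   0.22] t 29.3
```

```bash
python3 -m crank '[[[-0.15,-0.5,0],[0,0,0],1],[[-0.29,-0.97,0],[0,0,0],1],[[-0.29,-0.97,0],[0,0,0],1],[[-0.29,-0.97,0],[0,0,0],1],[[-0.29,-0.97,0],[0,0,0],1],[[-0.29,-0.97,0],[0,0,0],1],[[-0.29,-0.97,0],[0,0,0],1],[[-0.29,-0.97,0],[0,0,0],1]]' >/dev/null
python3 -m crank '[[[-0.29,-0.97,0],[0,0,0],1],[[-0.29,-0.97,0],[0,0,0],1],[[-0.29,-0.97,0],[0,0,0],1],[[-0.29,-0.97,0],[0,0,0],1],[[-0.29,-0.97,0],[0,0,0],1],[[-0.29,-0.97,0],[0,0,0],1],[[-0.29,-0.97,0],[0,0,0],1],[[-0.29,-0.97,0],[0,0,0],1]]' >/dev/null
python3 -m crank '[[[-0.29,-0.9,0],[0,0,0],1],[[-0.29,-0.9,0],[0,0,0],1],[[0,0,0],[0,0,0],1],[[0,0,0],[0,0,0],1],[[0,0,0],[0,0,0],1]]'
python3 -c "
from h import *
plan(.5761,.3328,.0455,-.28)"
```

```text
t: 31.05
eef_pos: [0.5739, 0.2696, 0.1354]
ee_rot: [3.139, 0.003, -0.274]
ft_force: [0.5, 0.5, -1.3]
finger_gap: 0.334
gripper_force: 49.6
pose [0.5739 0.2696 0.1354] yaw -0.274 turn az units(4deg) 0.08 alt -44.92 q6 2.11 q1-> 0.26
shift units tool xyz (after turn): [-0.51 -2.04  3.  ] t 31.05
```

```bash
python3 -m crank '[[[-0.17,-0.7,0],[0,0,0],1],[[-0.17,-0.7,0],[0,0,0],1],[[-0.17,-0.64,0],[0,0,0],1],[[0,0,0.7],[0,0,0],1],[[0,0,0.7],[0,0,0],1],[[0,0,0.7],[0,0,0],1],[[0,0,0.6],[0,0,0],1],[[0,0,0],[0,0,0],1]]' >/dev/null
python3 -m crank '[[[0,0,0.1],[0,0,0],1],[[0,0,0],[0,0,0],1],[[0,0,0],[0,0,0],1],[[0,0,0],[0,0,0],1]]'
python3 -c "
from h import *
plan(.5761,.3328,.0435,-.28)"
```

```text
t: 32.05
eef_pos: [0.5784, 0.333, 0.0551]
ee_rot: [-3.14, -0.002, -0.275]
ft_force: [0.4, 1.4, -1.0]
finger_gap: 0.33
gripper_force: 49.7
pose [0.5784 0.333  0.0551] yaw -0.275 turn az units(4deg) 0.07 alt -44.93 q6 2.2 q1-> 0.17
shift units tool xyz (after turn): [-0.07  0.03  0.39] t 32.05
```

```bash
python3 -m crank '[[[0,0,0.12],[0,0,0],1],[[0,0,0.12],[0,0,0],1],[[0,0,0.09],[0,0,0],1],[[0,0,0.05],[0,0,0],1],[[0,0,0],[0,0,0],1],[[0,0,0],[0,0,0],1],[[0,0,0],[0,0,0],1]]'

```

```text
t: 32.63
eef_pos: [0.5775, 0.3331, 0.0434]
ee_rot: [3.141, 0.0, -0.274]
ft_force: [-4.0, -1.1, 7.4]
finger_gap: 0.329
gripper_force: 50.5
```

Floor contact at 7 N, at the expected height. Now I release, lift and back off.

```bash
python3 -m crank '[[[0,0,0],[0,0,0],0.45],[[0,0,0],[0,0,0],0.45],[[0,0,0],[0,0,0],0.45],[[0,0,0],[0,0,0],0.45],[[0,0,-0.3],[0,0,0],0.45],[[0,0,-0.7],[0,0,0],0.45],[[0,0,-1],[0,0,0],0.45],[[0,0,-1],[0,0,0],0.45]]'
python3 -m crank '[[[0,0,-1],[0,0,0],0.45],[[0,0.5,-0.5],[0,0,0],0.45],[[0,1,0],[0,0,0],0.45],[[0,1,0],[0,0,0],0.45],[[0,1,0],[0,0,0],0.45],[[0,1,0],[0,0,0],0.45],[[0,1,0],[0,0,0],0.45],[[0,1,0],[0,0,0],0.45]]'
python3 -m crank '[[[0.3,1,0],[0,0,0],0.45],[[0.3,1,0],[0,0,0],0.45],[[0.3,1,0],[0,0,0],0.45],[[0.3,1,0],[0,0,0],0.45],[[0.3,1,0],[0,0,0],0.45],[[0.3,1,0],[0,0,0],0.45],[[0,0,0],[0,0,0],0.45],[[0,0,0],[0,0,0],0.45]]'
python3 - <<'E'
from h import *
s,t=grab_frame("scene"),grab_frame("top"); S0,T0=cv2.imread("pics/scene0.png"),cv2.imread("pics/top0.png")
C={"teal":(.5421,.2171),"red":(.460,.368),"yellow":(.426,.2523),"grey":(.5761,.3328)}
for n,(x,y) in C.items():
    for nm,f,f0 in (("scene",s,S0),("top",t,T0)):
        u,v=map(int,proj(f,[x,y,.02])); d=cv2.absdiff(f["frame"],f0).max(2); k=np.zeros_like(d)
        cv2.fillConvexPoly(k,np.array([proj(f,[x+a*.961*.052+b*.276*.052,y-a*.276*.052+b*.961*.052,.009]) for a,b in ((1,1),(1,-1),(-1,-1),(-1,1))]).astype(np.int32),255)
        m=((d>45)&(k>0)).astype(np.uint8); M=cv2.moments(m,True)
        if M["m00"]>0:
            p=(M["m10"]/M["m00"],M["m01"]/M["m00"]); print(n,nm,"changed px",M["m00"],"centroid",np.round(p,1),"at z.03",atz(f,p,.03)[:2].round(3),"bin",(x,y))
# undisturbed pieces: compare with the start picture
for n,ps,pt in (("yellow driver",(281,211),(275,229)),("black socket",(177,306),(413,228))):
    for nm,f,f0,p in (("scene",s,S0,ps),("top",t,T0,pt)):
        c=f0[p[1]-18:p[1]+18,p[0]-20:p[0]+20]; w=f["frame"][p[1]-30:p[1]+30,p[0]-32:p[0]+32]
        r=cv2.matchTemplate(w,c,cv2.TM_CCOEFF_NORMED); _,mx,_,l=cv2.minMaxLoc(r); print(n,nm,round(mx,3),"shift px",l[0]-12,l[1]-12)
E
```

```text
t: 33.3
eef_pos: [0.5767, 0.3327, 0.1327]
ee_rot: [3.14, 0.002, -0.275]
ft_force: [-0.4, 0.4, 1.1]
finger_gap: 0.549
gripper_force: 0.0
t: 33.97
eef_pos: [0.5239, 0.1441, 0.1778]
ee_rot: [-3.141, -0.001, -0.274]
ft_force: [0.4, -0.0, 0.8]
finger_gap: 0.552
gripper_force: 0.0
t: 34.63
eef_pos: [0.5278, -0.0439, 0.1778]
ee_rot: [-3.141, -0.001, -0.278]
ft_force: [-0.0, 0.6, -1.0]
finger_gap: 0.552
gripper_force: 0.0
teal scene changed px 110.0 centroid [342.6 180.2] at z.03 [0.561 0.192] bin (0.5421, 0.2171)
teal top changed px 165.0 centroid [194.5 205.3] at z.03 [0.54  0.208] bin (0.5421, 0.2171)
red scene changed px 129.0 centroid [341.5 145.7] at z.03 [0.467 0.348] bin (0.46, 0.368)
red top changed px 220.0 centroid [140.  234.1] at z.03 [0.459 0.359] bin (0.46, 0.368)
yellow scene changed px 321.0 centroid [307.9 158.5] at z.03 [0.418 0.224] bin (0.426, 0.2523)
yellow top changed px 131.0 centroid [180.1 246.3] at z.03 [0.426 0.245] bin (0.426, 0.2523)
grey scene changed px 94.0 centroid [369.4 162.4] at z.03 [0.584 0.318] bin (0.5761, 0.3328)
grey top changed px 110.0 centroid [154.  192.7] at z.03 [0.575 0.324] bin (0.5761, 0.3328)
yellow driver scene 0.805 shift px 0 0
yellow driver top 0.114 shift px 11 6
black socket scene 1.0 shift px 0 0
black socket top 0.997 shift px 0 0
```

```bash
python3 - <<'E'
from h import *
s,t=grab_frame("scene"),grab_frame("top"); P=[]
for f in (s,t):
    u,v=proj(f,[.5770,.3330,.049]); print("expected top",u.round(1),v.round(1)); u,v=int(round(u)),int(round(v))
    print(cv2.cvtColor(f["frame"],cv2.COLOR_BGR2GRAY)[v-8:v+16,u-9:u+10])
print("collar top expected",[proj(f,[.427,.2529,.031]).round(1) for f in (s,t)])
f=t; b=blobs(t,"brass",(180,246),22); print("brass top",b and (b[0].round(1),b[1],np.ptp(b[2],0)))
b=blobs(s,"brass",(314,160),14); print("brass scene",b and (b[0].round(1),b[1],np.ptp(b[2],0)))
E
```

```text
expected top 370.3 154.3
[[ 33  31  30  37  49  66  89 111 123 129 131 132 131 130 131 131 130 131
  131]
 [ 50  45  47  53  64  71  77  89 103 116 125 129 129 130 130 131 131 131
  131]
 [ 65  62  65  69  72  75  69  65  72  89 108 119 126 129 131 131 131 130
  132]
 [ 72  73  73  74  68  62  58  55  56  64  81  97 113 124 129 131 131 133
  134]
 [ 75  74  69  62  59  56  57  56  56  58  61  70  85 105 118 127 131 134
  135]
 [ 68  61  58  55  58  68  72  75  74  72  72  69  69  77  92 111 124 132
  135]
 [ 58  56  58  64  74  92 102 103  97  91  90  91  87  77  72  83 101 119
  128]
 [ 58  65  75  88 102 116 123 116 100  87  88 100 108 102  83  67  72  91
  108]
 [ 72  84 100 114 120 123 124 114  87  60  60  85 114 120 101  72  59  63
   77]
 [ 99 108 119 126 121 112 117 117  98  77  79  95 116 123 106  77  58  56
   56]
 [124 127 129 129 116  96  98 108 108 105 111 116 118 115 102  83  71  62
   56]
 [131 131 132 128 113  85  73  83  95 102 104 102  97  92 101 104  98  82
   69]
 [133 132 132 129 112  83  60  61  69  74  74  71  68  78 109 123 122 111
   97]
 [132 132 131 127 107 
[... 2341 characters left out ...]
 155
  156]
 [155 155 156 156 155 154 155 155 156 156 155 153 154 142 155 156 156 155
  156]
 [152 153 157 155 158 155 155 155 155 156 156 155 156 155 156 157 158 157
  157]
 [155 155 154 154 155 156 157 155 155 157 155 156 157 154 154 156 159 155
  158]
 [156 155 155 153 156 156 155 156 156 155 158 157 157 159 155 157 157 157
  157]
 [153 158 155 155 153 157 154 157 155 157 155 156 157 156 157 154 157 158
  158]
 [155 156 155 156 155 156 156 154 158 156 157 156 156 156 154 157 156 157
  156]]
collar top expected [array([315.4, 154.9]), array([177., 246.])]
brass top (array([178.3, 246.1]), np.int32(214), array([19., 16.]))
brass scene (array([316.3, 156. ]), np.int32(89), array([11.,  8.]))
```

The socket's drive hole appears within about a pixel of where an upright socket on the bin floor would show it in both views. The collar is also where it should be.

```bash
python3 -c "
from cell import *
print(close_job())"
```

```text
the job is handed in; nothing more can be done
None
```

I packed all four pieces in their bins and handed the job in at about 35 s on the robot's clock. The last images put each piece in the right bin, with the yellow driver and black socket unmoved. In the last frames the arm hid the yellow driver from the top camera, so that check rests on the scene camera alone, and the hand-in returned no verdict.

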